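# Put away the stacked spectacle order

### The job

Take the stack on the optician's counter apart and set each of its four things upright in the middle of the plywood stand made to its shape and size: the spectacle case and the oblong carton lengthwise between the end lips of the long and the shorter lipped stand, the square carton on the square stand and the round pot on the round one. Set them down without dropping or tipping any of them, let go of them all, and do not push the small bottle or the pot of pens about.

Things in the scene. Friction and masses are not known exactly. Their poses are not given: they have to be found in the camera images.
- case_c (a point): Dark brown hard spectacle case, a closed box with a flat top and a dark seam, 165 x 66 x 44 mm (along its x, y, z), about 0.16 kg; the bottom of the stack, standing on the counter. The point is its centre, 22 mm above its underside; x along its length, z up. Grip it across the 66 mm.
- oblong_c (a point): Brown cardboard oblong lens carton with a green band low round its sides, 130 x 62 x 46 mm (along its x, y, z), about 0.12 kg, rigid; lies along the top of the case. The point is its centre, 23 mm above its underside; x along its length, z up. Grip it across the 62 mm.
- square_c (a point): White square lens carton with a green band, 46 x 46 x 44 mm, about 0.06 kg, rigid; stands on one end of the oblong carton, beside the round pot and nearly parallel to the oblong carton; which end changes. The gap between it and the pot is about 20 mm. The point is its centre, 22 mm above its underside; x and y along its sides (x roughly along the oblong carton), z up.
- pot_c (a point): Round white screw-lid pot with a grey lid, 46 mm in diameter and 44 mm high, about 0.07 kg; stands on the other end of the oblong carton. The point is its centre, on its axis, 22 mm above its underside; z up.
- case_stand_top (a point): The long lipped stand, for the spectacle case. A low fixed plywood stand, a board 8 mm high on the counter. The point is the middle of its flat top, 8 mm above the counter; z up. Its x runs along its length. Board 189 x 80 mm; at each end a 6 mm thick lip rises 6 mm above the board's top, with 189 mm between the lips; the long sides are open.
- oblong_stand_top (a point): The shorter lipped stand, for the oblong carton. A low fixed plywood stand, a board 8 mm high on the counter. The point is the middle of its flat top, 8 mm above the counter; z up. Its x runs along its length. Board 152 x 76 mm; at each end a 6 mm thick lip rises 6 mm above the board's top, with 152 mm between the lips; the long sides are open.
- square_stand_top (a point): The square stand, for the square carton. A low fixed plywood stand, a board 8 mm high on the counter. The point is the middle of its flat top, 8 mm above the counter; z up. 68 x 68 mm, no lips; its x and y run along its sides.
- pot_stand_top (a point): The round stand, for the pot. A low fixed plywood stand, a board 8 mm high on the counter. The point is the middle of its flat top, 8 mm above the counter; z up. 68 mm in diameter, no lips.
- spray_c (a point): Small closed green round bottle with a pale label and a blue cap, 44 mm in diameter and 125 mm high, loose, to be left alone, beyond the stack. The point is on its axis, 62 mm above the counter.
- pen_pot_c (a point): Dark round pen pot with three pens, 66 mm in diameter, 85 mm high (pens to 145 mm), loose, to be left alone, beyond the stack. The point is on its axis, 42 mm above the counter.
Not all that is in view belongs to the job. What is shaped like the part that bears pot_c but yellow is not meant.

How it is judged (in metres and radians):
At the end, for the whole second after the job is handed in: Each of the four things stands on its own stand: its centre within 12 mm of the stand's middle seen from above, its underside on the board (within 4 mm), upright within 0.1 rad, at rest; the case and the oblong carton lie along their stands within 0.15 rad (either way round) (horizontal distance between case_c and case_stand_top below 0.012 m and z of case_c in the frame of case_stand_top between 0.018 and 0.026 m and angle between each of case_c, oblong_c, square_c, pot_c's own z axis and vertical below 0.1 rad and linear speed of each of case, oblong, square, pot below 0.02 m/s and angle between the x axis of case_c and the x axis of case_stand_top, either way round below 0.15 rad and horizontal distance between oblong_c and oblong_stand_top below 0.012 m and z of oblong_c in the frame of oblong_stand_top between 0.019 and 0.027 m and angle between the x axis of oblong_c and the x axis of oblong_stand_top, either way round below 0.15 rad and horizontal distance between square_c and square_stand_top below 0.012 m and z of square_c in the frame of square_stand_top between 0.018 and 0.026 m and horizontal distance between pot_c and pot_stand_top below 0.012 m and z of pot_c in the frame of pot_stand_top between 0.018 and 0.026 m); the robot touches nothing.
It fails at once if a thing of the stack is tipped over (more than 35 degrees) (angle between any of case_c, oblong_c, square_c, pot_c's own z axis and vertical above 0.61 rad).
It fails at once if a thing of the stack is dropped or thrown (faster than 0.6 m/s while no finger touches it) ((linear speed of case above 0.6 m/s and contact force between the fingers and case below 0.05 N) or (linear speed of oblong above 0.6 m/s and contact force between the fingers and oblong below 0.05 N) or (linear speed of square above 0.6 m/s and contact force between the fingers and square below 0.05 N) or (linear speed of pot above 0.6 m/s and contact force between the fingers and pot below 0.05 N)).
It fails at once if the small bottle is shifted more than 30 mm (distance of spray_c from where it was at the start of the episode above 0.03 m).
It fails at once if the pot of pens is shifted more than 30 mm (distance of pen_pot_c from where it was at the start of the episode above 0.03 m).
It also fails if it takes over 120 s, if anything falls off the work surface, if the arm or the gripper's body presses on something with over 40 N, if the wrist force passes 120 N, or if a joint passes its speed limit or range.

### The arm

A 6-joint arm with a two-finger parallel gripper is mounted at the origin on the work surface. World frame = base frame: x ahead of the robot, y to its left, z up, the work surface at z = 0. Lengths are in mm, angles in degrees, forces in N, time in s.
With the tool pointing down it reaches from about 300 to 850 mm from the base axis. Payload 4.2 kg.
Tool frame: the origin (TCP) lies at the very end of the fingers, on their centre line; the grasp point (between the pads) lies 19 mm behind it; z points along the fingers, y is the line along which they close (so a half turn about z gives the same grasp; the last joint's range is limited). The gripper opens to 91 mm and grips with 3 to 60 N. Pads are 32 mm wide; open, the fingers measure 118 mm over their backs; the gripper's body (76 mm by 178 mm) begins 60 mm behind the grasp point.
Start: joints at [-1.146, 18.312, 89.639, -0, 72.044, -1.146], TCP at [575.018, 0, 193.776] pointing down, gripper open.
Joint ranges: [-177.97, 177.97], [-48.28, 115.42], [12.27, 149.76], [-77.06, 257.06], [2.81, 150.46], [-146.56, 146.56]. Speed limits (degrees/s): [147.25, 147.25, 180, 180, 180, 180].

### API

Orientations are given as [roll, pitch, yaw] about the fixed x, y, z axes, in that order (R = Rz(yaw) Ry(pitch) Rx(roll)).
In Python, from workcell import env, eyes gives the robot as it stands.
- The arm moves only by the tool send_rows, never from a script. Its argument "targets" is text: rows parted by semicolons, each of 7 numbers parted by spaces: the shift along the tool's x, y, z in m, then the turn, a rotation vector about the tool's x, y, z in degrees, then the opening in per cent of the stroke, from 0 (shut) to 100 (fully open). A call has 1 to 12 rows; each row is the pose to reach, as a shift and turn from the pose commanded when the call began, along the tool's axes at that moment; what a row does not reach only later rows make up. A row lasts 1/12 s, in which the tool goes at most 41.7 mm and 7.16 degrees, less where a joint would pass 70% of its speed; a pose out of reach is approached as far as the arm can. A call with a gripper value outside its range is refused whole. The fingers move at their own pace and stop on an object; "grip_force" is the grip in N (left out, the last holds). Time passes only in rows, so rows that repeat a pose let the fingers close. It gives the time, the measured TCP pose, the force, the opening and the grip force at its end, in the units of the state.
- env.state(): the state, without advancing time (a new reading comes with each control period).
- eyes.grab_frame(name): name is "scene" or "side" or "wrist"; returns a dict with "image" (384x512x3 uint8, blue, green, red), "fovy" (degrees; the focal length in pixels is half the picture's height over the tangent of half this angle, whatever the lens; pixels are square), "cx", "cy" (the principal point, pixels), "eye" and "attitude" of the camera in the world. Camera axes: x right, y up, looking along -z (the intrinsics and any distortion apply to the point x, -y, -z); pixel columns grow to the right and rows downward; lengths in mm; the calibration is good to about 2 mm. A picture is of the moment at which its call begins. There is no depth.
- env.job_done(): hands the job in; it is judged then, once.
The state is a dict: "time_s": time; "qpos": joint angles; "qvel": joint speeds; "effort": joint torques, N m; "ee_pos": TCP position; "ee_rot": TCP orientation; "force": force on the tool from outside, world axes, zero at the start; "torque": the same for the moment, N m; "gripper_width": finger opening in mm; "gripper_force": force on a finger pad.
Only numpy, scipy, OpenCV 4.12 (cv2) and the standard library are available. Lean on these libraries where they do the work, as an engineer would, in place of code of your own. Each camera call takes 0.05 s, during which the arm holds its last target. There are 200 camera calls.

## Working session

There is one attempt and no reset: what is moved stays moved. The work goes in short steps, Python scripts to look and compute and a tool call to move; the robot and the scene stay as the last step left them, time stands still between calls to the robot, and variables do not carry over. Pictures are saved under pics/ and viewed, at most 14 in all, crops included, and the job is handed in when it is done.

Besides the shell and the picture viewer there is one more tool, called after "Request:" by a JSON object that holds its "name" and its "arguments", one argument or row to a line. send_rows: Moves the arm, as the interface text tells. Its arguments: {"type":"object","properties":{"targets":{"type":"string"},"grip_force":{"type":"number"}},"required":["targets"]}

```bash
ls; mkdir -p pics; python3 - <<'E'
from workcell import env, eyes
import cv2
s=env.state(); print(s)
for n in ("scene","side","wrist"):
    f=eyes.grab_frame(n); cv2.imwrite(f"pics/{n}0.png",f["image"]); print(n,{k:v for k,v in f.items() if k!="image"})
E
```

```text
pics
{'time_s': 0.0, 'qpos': array([-1.14550126e+00,  1.83519241e+01,  8.97044864e+01,  1.26720497e-04,
        7.20439386e+01, -1.14487064e+00]), 'qvel': array([ 0.00085197, -0.02033052, -0.10931985,  0.0777687 ,  0.03210492,
        0.05765823]), 'effort': array([-5.01459035e-04, -4.12465632e+01, -2.31973493e+01,  7.28826877e-02,
        4.58198413e-02, -1.41870069e-04]), 'ee_pos': array([5.74474404e+02, 1.61832328e-02, 1.92930481e+02]), 'ee_rot': array([-1.79899673e+02, -2.12547379e-03,  8.99993283e+01]), 'force': array([-0.52341687,  0.70821904,  0.29045406]), 'torque': array([ 0.0293202 ,  0.01642009, -0.00690945]), 'gripper_force': 0.0, 'gripper_width': 90.92625939444571}
scene {'fovy': 43.0906589100111, 'cx': 254.25097110519073, 'cy': 195.60637825254537, 'eye': array([1347.61857231,  130.78094885, 1210.70134553]), 'attitude': array([35.11182091, -0.13781543, 98.67295729])}
side {'fovy': 43.98696169809503, 'cx': 263.92456323282187, 'cy': 191.7449778359053, 'eye': array([448.26626824, 894.27540913, 951.50261933]), 'attitude': array([  46.31647538,   -0.5717009 , -171.45757236])}
wrist {'fovy': 67.83056600616385, 'cx': 256.6462304864805, 'cy': 192.34997173973065, 'eye': array([574.16904154,  81.50128166, 383.22067935]), 'attitude': array([-16.57941955,   0.07280123,   0.02550648])}
```

View pictures.

View pics/scene0.png

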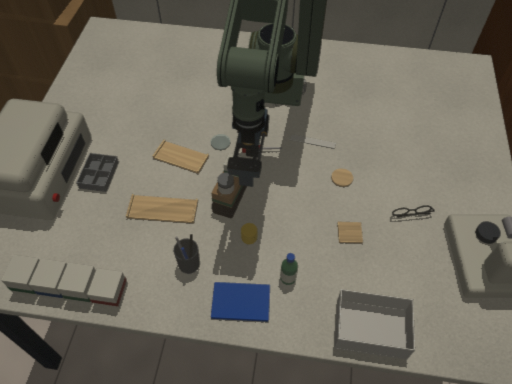

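View pics/side0.png

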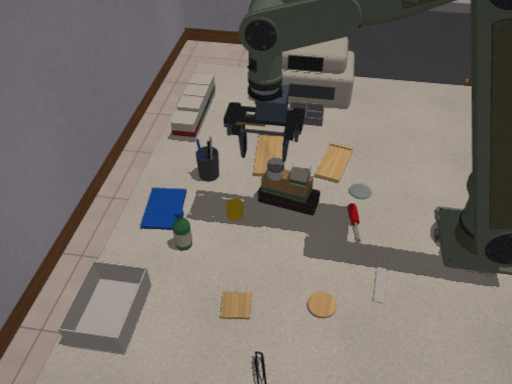

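View pics/wrist0.png

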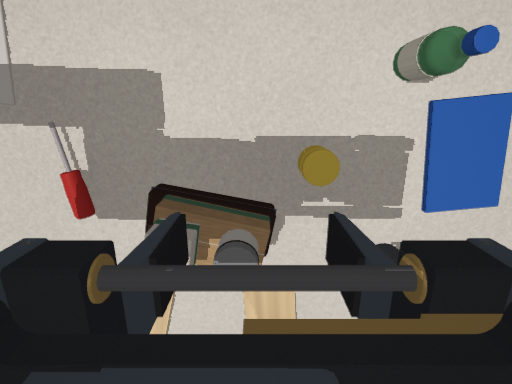

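```bash
cat > h.py <<'E'
import numpy as np, cv2
from scipy.spatial.transform import Rotation as R
from workcell import env, eyes
class Cam:
    def __init__(s,n):
        f=eyes.grab_frame(n); s.im=f["image"]; s.cx,s.cy=f["cx"],f["cy"]; s.f=192/np.tan(np.radians(f["fovy"]/2))
        s.eye=np.array(f["eye"]); s.R=R.from_euler("xyz",f["attitude"],degrees=True).as_matrix()
        s.hsv=cv2.cvtColor(s.im,cv2.COLOR_BGR2HSV)
    def plane(s,px,z):
        px=np.atleast_2d(px).astype(float)
        d=np.c_[(px[:,0]-s.cx)/s.f,-(px[:,1]-s.cy)/s.f,-np.ones(len(px))]@s.R.T
        return s.eye+d*((z-s.eye[2])/d[:,2])[:,None]
    def proj(s,P):
        c=(np.atleast_2d(P)-s.eye)@s.R
        return np.c_[s.cx+s.f*c[:,0]/-c[:,2], s.cy-s.f*c[:,1]/-c[:,2]]
    def blobs(s,lo,hi,amin=60):
        m=cv2.inRange(s.hsv,np.array(lo),np.array(hi)); m=cv2.morphologyEx(m,cv2.MORPH_OPEN,np.ones((2,2)))
        cs,_=cv2.findContours(m,cv2.RETR_EXTERNAL,cv2.CHAIN_APPROX_NONE)
        return [c[:,0,:] for c in cs if cv2.contourArea(c)>amin]
    def rect(s,c,z):
        "min-area rectangle of a contour laid on plane z: centre, sizes, angle of long side"
        p=s.plane(c,z)[:,:2].astype(np.float32); (x,y),(w,h),a=cv2.minAreaRect(p)
        if w<h: w,h,a=h,w,a+90
        return round(x,1),round(y,1),round(w,1),round(h,1),round((a+90)%180-90,1)
E
python3 - <<'E'
from h import *
for n in("scene","side"):
    c=Cam(n); print(n)
    for p in [(181,156),(163,209),(350,232),(342,178)] if n=="scene" else [(270,155),(335,162),(237,305),(322,305)]: print(p,c.hsv[p[1],p[0]])
    for b in c.blobs((8,70,120),(24,255,255)): print(b.mean(0).round(),c.rect(b,8))
E
```

```text
scene
(181, 156) [ 18 103 156]
(163, 209) [ 18 102 140]
(350, 232) [ 18 101 146]
(342, 178) [ 18 103 149]
[351. 233.] (596.6, 299.5, 67.6, 63.3, -81.2)
[162. 209.] (599.1, -255.2, 200.9, 80.9, -86.6)
[343. 177.] (400.9, 268.1, 63.8, 58.5, -81.2)
[178. 155.] (394.6, -249.9, 164.2, 75.6, 76.5)
side
(270, 155) [ 17 116 167]
(335, 162) [ 17 117 186]
(237, 305) [ 17 117 172]
(322, 305) [ 17 115 173]
[323. 305.] (396.2, 267.3, 67.0, 64.1, 8.9)
[237. 306.] (591.4, 299.2, 69.9, 66.5, 8.9)
[335. 162.] (388.1, -253.4, 167.2, 76.6, 76.0)
[268. 153.] (593.3, -253.6, 190.4, 81.5, -86.0)
```

Request:
{"name": "send_rows", "arguments": {
  "targets": "-0.03 0 -0.03 0 0 0 100; -0.06 0 -0.06 0 0 0 100; -0.08 0 -0.09 0 0 0 100; -0.09 0 -0.12 0 0 0 100; -0.09 0 -0.12 0 0 0 100; -0.09 0 -0.12 0 0 0 100"
}}

```text
time_s: 0.75
ee_pos: [575.7, -90.8, 315.5]
ee_rot: [179.8, 0.0, 89.9]
force: [-0.2, -0.9, -0.6]
gripper_width: 91.4
gripper_force: 0.0
```

```bash
python3 - <<'E'
from h import *
c=Cam("wrist"); s=Cam("scene"); d=Cam("side"); print(c.eye, env.state()["ee_pos"])
cv2.imwrite("pics/w1.png",c.im)
a=cv2.resize(s.im[150:240,190:280],(540,540),interpolation=2); b=cv2.resize(d.im[140:230,240:330],(540,540),interpolation=2)
cv2.imwrite("pics/m1.png",cv2.resize(np.hstack([a,b]),(800,400)))
E
```

```text
[574.39454131  -9.17080195 505.67880874] [574.25853761 -89.42294919 312.13222711]
```

View pics/w1.png

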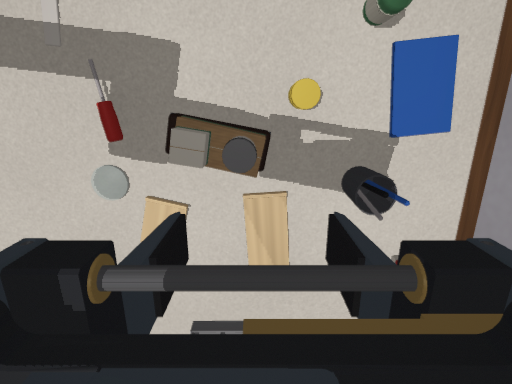

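View pics/m1.png

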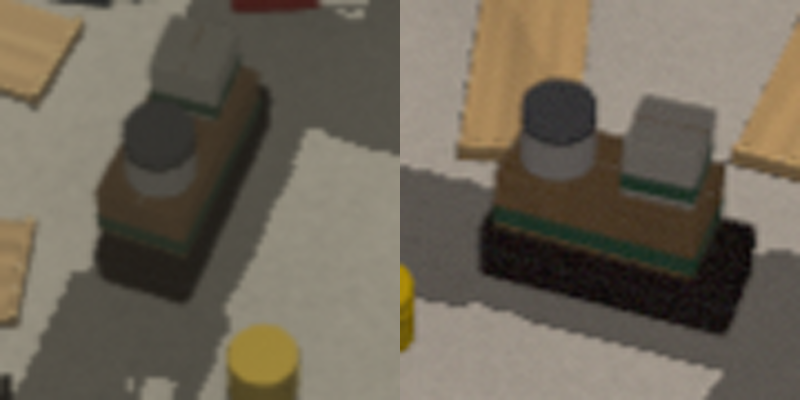

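```bash
python3 - <<'E'
from h import *
c=Cam("wrist"); cv2.imwrite("pics/w1b.png",cv2.resize(c.im[100:190,150:290],(800,514),interpolation=2))
for p in [(189,140),(189,155),(239,150),(225,140),(215,165),(172,125),(255,170),(189,163),(140,150)]: print(p,c.hsv[p[1],p[0]],c.im[p[1],p[0]])
print(c.eye)
def show(n,bl,z):
    for b in bl:
        print(n,b.mean(0).round(),c.rect(b,z))
show("sq",c.blobs((0,0,85),(40,45,140),300),134)
show("lid",c.blobs((0,0,40),(179,60,84),300),134)
show("brown",c.blobs((5,70,50),(20,255,130),100),90)
show("dark",c.blobs((0,0,0),(179,255,45),100),44)
E
```

```text
(189, 140) [ 18  24 127] [115 122 127]
(189, 155) [ 19  22 125] [114 121 125]
(239, 150) [150   7  74] [74 72 74]
(225, 140) [ 16 112  98] [55 78 98]
(215, 165) [ 15 115  93] [51 72 93]
(172, 125) [ 6 98 26] [16 18 26]
(255, 170) [ 15 111  94] [53 73 94]
(189, 163) [ 18  26 126] [113 121 126]
(140, 150) [ 18  27 115] [103 110 115]
[574.15438774  -8.06700248 502.41272471]
sq [193. 111.] (511.9, -15.5, 500.8, 148.7, -9.4)
sq [387.  17.] (721.0, 90.4, 48.1, 26.9, -17.6)
lid [167. 377.] (426.5, -436.9, 570.3, 30.1, 0.2)
lid [219. 329.] (513.4, -340.4, 77.6, 17.2, 0.2)
lid [ 76. 291.] (299.8, -270.7, 68.8, 23.5, 87.9)
lid [493. 249.] (911.9, -200.5, 79.8, 20.3, -31.1)
lid [ 19. 252.] (230.0, -205.6, 95.3, 22.6, 33.0)
lid [253. 277.] (572.1, -238.4, 475.5, 198.6, 4.5)
lid [242. 157.] (554.1, -70.7, 45.8, 44.3, -89.9)
brown [372. 326.] (774.6, -370.9, 447.2, 40.1, 0.2)
brown [416. 279.] (835.0, -281.5, 100.4, 40.2, -74.9)
brown [ 99. 279.] (313.8, -282.8, 100.4, 40.1, 75.0)
brown [229. 146.] (521.2, -65.6, 129.6, 62.8, -13.0)
brown [492. 128.] (907.8, -49.1, 319.0, 26.4, -89.9)
dark [355. 303.] (754.3, -367.0, 58.6, 38.9, -89.3)
dark [162. 302.] (398.0, -366.9, 56.0, 37.9, -89.8)
dark [279. 324.] (568.7, -395.4, 1067.4, 328.5, 0.2)
dark [361. 255.] (755.8, -269.2, 186.9, 85.5, -34.3)
dark [172. 257.] (415.6, -237.6, 196.4, 105.1, 0.1)
dark [374. 192.] (765.0, -145.9, 98.6, 66.9, -23.3)
dark [242. 135.] (543.5, -44.2, 147.4, 58.3, -36.9)
dark [174. 131.] (441.0, -46.2, 67.1, 20.1, 62.7)
```

View pics/w1b.png

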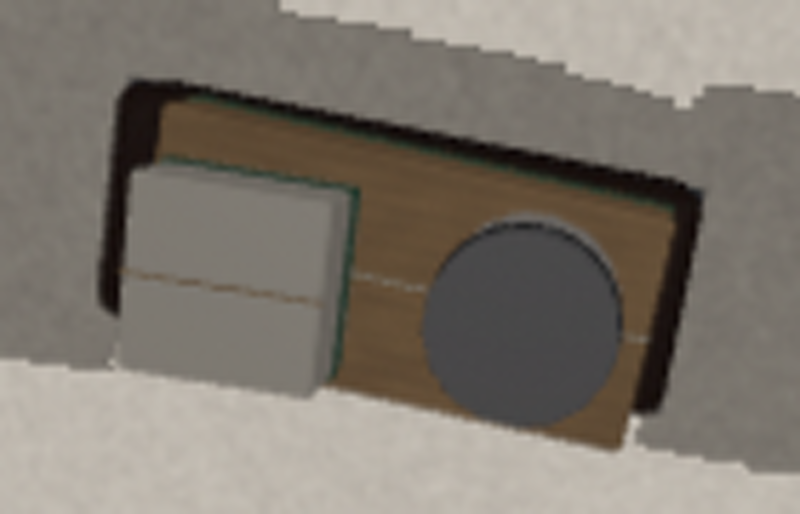

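```bash
python3 - <<'E'
from h import *
c=Cam("wrist"); print(c.eye)
q=np.array([(135,165),(330,190),(315,397),(118,370)])/5.714+[150,100]
P=c.plane(q,134)[:,:2]; print(P.round(1),P.mean(0)); 
for i in range(4): d=P[(i+1)%4]-P[i]; print(np.hypot(*d),np.degrees(np.arctan2(d[1],d[0])))
print("wood",[c.rect(b,8) for b in c.blobs((10,70,135),(24,255,255),200)])
# case dark rim top edge corners, crop coords
print(c.plane(np.array([(125,80),(700,190),(655,412),(100,310)])/5.714+[150,100],44).round(1))
s=Cam("scene"); d=Cam("side")
print("pen rim",s.plane((186,253),85),d.plane((208,155),85),"bottle",s.plane((289,266),100),d.plane((182,225),100))
E
```

```text
[574.19542148  -7.96568947 502.31313083]
[[468.3 -33.9]
 [511.2 -39.3]
 [505.5 -86.1]
 [460.6 -79.9]] [486.38385099 -59.80486833]
43.20668764540493 -7.139109373543058
47.16555786142404 -96.91742576220258
45.27080096831929 172.10082714620066
46.6025186295906 80.55178620468836
wood [(403.9, -215.8, 81.7, 76.5, 77.5), (596.9, -233.1, 144.3, 79.2, -86.3), (657.7, 10.1, 50.3, 49.6, -42.6)]
[[ 441.5  -17.7   44. ]
 [ 597.9  -46.8   44. ]
 [ 586.1 -109.4   44. ]
 [ 429.3  -80.3   44. ]]
pen rim [[ 773.09866438 -134.44929276   85.        ]] [[ 755.42362003 -129.58956807   85.        ]] bottle [[777.37802922 135.59579549 100.        ]] [[750.09153272 157.48024493 100.        ]]
```

Request:
{"name": "send_rows", "arguments": {
  "targets": "0.019 -0.021 0.12 0 0 -77 100; 0.019 -0.021 0.12 0 0 -77 100; 0.019 -0.021 0.12 0 0 -77 100; 0.019 -0.021 0.12 0 0 -77 100; 0.019 -0.021 0.12 0 0 -77 100; 0.019 -0.021 0.12 0 0 -77 100; 0.019 -0.021 0.12 0 0 -77 100; 0.019 -0.021 0.12 0 0 -77 100; 0.019 -0.021 0.12 0 0 -77 100; 0.019 -0.021 0.12 0 0 -77 100; 0.019 -0.021 0.12 0 0 -77 100; 0.019 -0.021 0.12 0 0 -77 100"
}}

```text
time_s: 2.1
ee_pos: [553.8, -70.7, 193.3]
ee_rot: [-180.0, -0.0, 167.1]
force: [-0.1, 1.2, -0.0]
gripper_width: 91.0
gripper_force: 0.0
```

```bash
python3 - <<'E'
from h import *
s=env.state(); print(s["ee_pos"],s["ee_rot"],s["qpos"])
E
```

```text
[553.77156019 -70.65631676 193.30656649] [-1.79997750e+02 -4.68661440e-02  1.67111408e+02] [-8.45238348e+00  1.68469434e+01  9.18482560e+01  1.45823478e-03
  7.13517004e+01 -8.55642592e+01]
```

Request:
{"name": "send_rows", "arguments": {
  "targets": "0 0 0.03 0 0 0 100; 0 0 0.055 0 0 0 100; 0 0 0.075 0 0 0 100; 0 0 0.09 0 0 0 100; 0 0 0.095 0 0 0 100; 0 0 0.095 0 0 0 100; 0 0 0.095 0 0 0 30; 0 0 0.095 0 0 0 30; 0 0 0.095 0 0 0 30; 0 0 0.095 0 0 0 30; 0 0 0.095 0 0 0 30; 0 0 0.095 0 0 0 30",
  "grip_force": 15
}}

```text
time_s: 3.1
ee_pos: [554.2, -71.0, 99.2]
ee_rot: [180.0, 0.1, 167.0]
force: [0.6, 0.3, 0.2]
gripper_width: 53.9
gripper_force: 0.0
```

Request:
{"name": "send_rows", "arguments": {
  "targets": "0 0 0 0 0 0 30; 0 0 0 0 0 0 30; 0 0 0 0 0 0 30; 0 0 0 0 0 0 30"
}}

```text
time_s: 3.43
ee_pos: [554.1, -71.1, 99.0]
ee_rot: [-180.0, 0.0, 167.0]
force: [-0.5, -0.5, 1.5]
gripper_width: 45.7
gripper_force: 15.0
```

Request:
{"name": "send_rows", "arguments": {
  "targets": "0 0 -0.01 0 0 0 30; 0 0 -0.03 0 0 0 30; 0 0 -0.06 0 0 0 30; 0.01 0.02 -0.09 0 0 0 30; 0.02 0.05 -0.11 0 0 0 30; 0.03 0.09 -0.12 0 0 0 30; 0.04 0.13 -0.12 0 0 0 30; 0.05 0.17 -0.12 0 0 0 30; 0.055 0.21 -0.12 0 0 0 30; 0.058 0.25 -0.12 0 0 0 30; 0.058 0.28 -0.12 0 0 0 30; 0.058 0.295 -0.12 0 0 0 30"
}}

```text
time_s: 4.43
ee_pos: [564.0, 233.4, 219.0]
ee_rot: [179.9, 0.0, 167.2]
force: [0.6, -0.2, -0.0]
gripper_width: 46.0
gripper_force: 15.0
```

Request:
{"name": "send_rows", "arguments": {
  "targets": "0 0 0 0 0 0 30; 0 0 0 0 0 0 30"
}}

```text
time_s: 4.6
ee_pos: [563.6, 229.2, 218.6]
ee_rot: [-179.9, -0.0, 167.1]
force: [0.1, -0.5, -0.2]
gripper_width: 45.6
gripper_force: 15.0
```

```bash
cat > wood.py <<'E'
from h import *
import sys
c=Cam("wrist"); s=env.state(); print(s["ee_pos"],s["ee_rot"],s["gripper_width"],c.eye)
for b in c.blobs((10,60,100),(24,255,255),300): print(b.mean(0).round(),b.min(0),b.max(0),c.rect(b,8), "circ",[np.round(v,1) for v in cv2.minEnclosingCircle(c.plane(b,8)[:,:2].astype(np.float32))])
cv2.imwrite(sys.argv[1],c.im)
E
python3 wood.py pics/w2.png
```

```text
[563.61083983 228.34694038 218.75240185] [-1.79921086e+02 -1.52047725e-02  1.66984219e+02] 45.552417751553286 [484.36183157 248.26753452 408.85612992]
[365. 321.] [338 315] [396 333] (868.8, 349.8, 96.7, 36.9, 77.2) circ [array([857.7, 352.4]), np.float64(48.5)]
[307. 176.] [278 148] [335 205] (594.0, 296.5, 68.7, 67.2, 6.8) circ [array([594.3, 296.1]), np.float64(46.5)]
[ 17. 198.] [  0 145] [ 40 252] (540.1, -124.8, 178.4, 59.8, -27.3) circ [array([ 532.3, -139.9]), np.float64(90.1)]
[255.  35.] [229   5] [281  65] (399.3, 264.9, 67.7, 65.6, -14.5) circ [array([399.3, 264.6]), np.float64(34.0)]
```

View pics/w2.png

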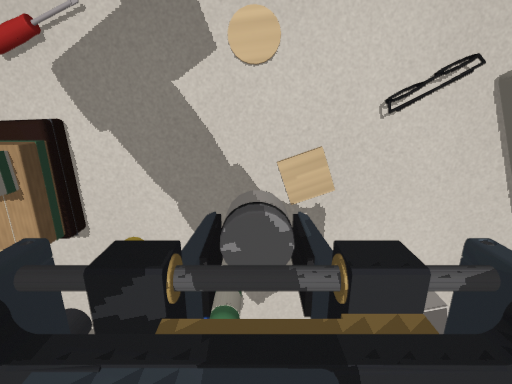

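Request:
{"name": "send_rows", "arguments": {
  "targets": "0.03 -0.001 0.01 0 0 0 30; 0.065 -0.002 0.03 0 0 0 30; 0.1 -0.002 0.06 0 0 0 30; 0.13 -0.002 0.09 0 0 0 30; 0.155 -0.002 0.12 0 0 0 30; 0.168 -0.002 0.145 0 0 0 30; 0.168 -0.002 0.165 0 0 0 30; 0.168 -0.002 0.18 0 0 0 30; 0.168 -0.002 0.19 0 0 0 30; 0.168 -0.002 0.197 0 0 0 30; 0.168 -0.002 0.2 0 0 0 30; 0.168 -0.002 0.2015 0 0 0 30"
}}

```text
time_s: 5.65
ee_pos: [400.1, 264.5, 17.4]
ee_rot: [-180.0, 0.0, 166.9]
force: [-0.1, -0.3, 0.1]
gripper_width: 45.5
gripper_force: 15.0
```

Request:
{"name": "send_rows", "arguments": {
  "targets": "0 0 0 0 0 0 30; 0 0 0 0 0 0 30; 0 0 0 0 0 0 100; 0 0 0 0 0 0 100; 0 0 0 0 0 0 100; 0 0 0 0 0 0 100; 0 0 0 0 0 0 100; 0 0 0 0 0 0 100; 0 0 0 0 0 0 100; 0 0 0 0 0 0 100"
}}

```text
time_s: 6.48
ee_pos: [399.7, 265.3, 17.3]
ee_rot: [-180.0, 0.0, 167.0]
force: [0.5, 0.8, -0.2]
gripper_width: 90.9
gripper_force: 0.0
```

Request:
{"name": "send_rows", "arguments": {
  "targets": "0 0 -0.03 0 0 0 100; 0 0 -0.07 0 0 0 100; 0 0 -0.11 0 0 0 100; -0.02 -0.02 -0.15 0 0 -5.5 100; -0.04 -0.055 -0.17 0 0 -5.5 100; -0.06 -0.09 -0.17 0 0 -5.5 100; -0.08 -0.125 -0.17 0 0 -5.5 100; -0.1 -0.16 -0.17 0 0 -5.5 100; -0.12 -0.195 -0.17 0 0 -5.5 100; -0.14 -0.235 -0.17 0 0 -5.5 100; -0.1575 -0.27 -0.17 0 0 -5.5 100; -0.1575 -0.297 -0.17 0 0 -5.5 100"
}}

```text
time_s: 7.48
ee_pos: [488.4, -62.8, 187.2]
ee_rot: [-180.0, 0.1, 172.4]
force: [0.9, -0.6, 0.9]
gripper_width: 91.0
gripper_force: 0.0
```

Request:
{"name": "send_rows", "arguments": {
  "targets": "0 0 0 0 0 0 100; 0 0 0 0 0 0 100"
}}

```text
time_s: 7.65
ee_pos: [486.0, -60.7, 187.0]
ee_rot: [180.0, -0.0, 172.3]
force: [-0.6, 0.4, -1.5]
gripper_width: 91.0
gripper_force: 0.0
```

```bash
python3 wood.py pics/w3.png; python3 - <<'E'
from h import *
s=Cam("side");cv2.imwrite("pics/s3.png",cv2.resize(s.im[100:350,180:400],(660,750)))
E
```

```text
[486.10344322 -59.59725218 187.10800314] [ 1.79963312e+02 -2.38399335e-02  1.72405244e+02] 91.24898406858796 [405.39262275 -49.26212245 377.28456416]
[129. 245.] [113 234] [150 264] (563.8, -257.8, 70.3, 30.2, -54.5) circ [array([ 574.8, -250. ]), np.float64(35.2)]
[194. 248.] [187 226] [203 265] (581.7, -161.8, 61.9, 21.9, -10.1) circ [array([ 581.8, -163.9]), np.float64(31.8)]
[505. 216.] [497 192] [511 240] (595.1, 270.8, 70.3, 18.4, 6.5) circ [array([595.1, 271.6]), np.float64(36.0)]
[ 93. 118.] [22 81] [163 157] (392.9, -252.8, 170.2, 76.6, 75.9) circ [array([ 392.5, -252.9]), np.float64(92.1)]
[500.  66.] [488  37] [511  94] (400.3, 244.2, 65.2, 26.8, 6.5) circ [array([399. , 255.7]), np.float64(32.6)]
```

View pics/w3.png

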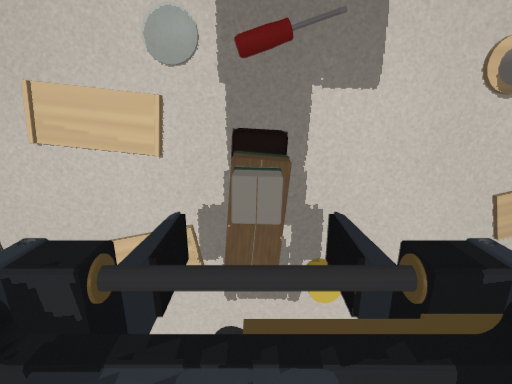

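Request:
{"name": "send_rows", "arguments": {
  "targets": "0 0 0.03 0 0 0 100; 0 0 0.055 0 0 0 100; 0 0 0.075 0 0 0 100; 0 0 0.085 0 0 0 100; 0 0 0.0885 0 0 0 100; 0 0 0.0885 0 0 0 30; 0 0 0.0885 0 0 0 30; 0 0 0.0885 0 0 0 30; 0 0 0.0885 0 0 0 30; 0 0 0.0885 0 0 0 30; 0 0 0.0885 0 0 0 30; 0 0 0.0885 0 0 0 30"
}}

```text
time_s: 8.75
ee_pos: [486.6, -59.6, 99.1]
ee_rot: [-180.0, 0.0, 172.5]
force: [-0.2, 0.6, -0.0]
gripper_width: 47.3
gripper_force: 0.2
```

Request:
{"name": "send_rows", "arguments": {
  "targets": "0 0 0 0 0 0 30; 0 0 0 0 0 0 30; 0 0 0 0 0 0 30; 0 0 0 0 0 0 30"
}}

```text
time_s: 9.08
ee_pos: [486.6, -59.6, 99.1]
ee_rot: [-180.0, 0.0, 172.5]
force: [0.2, -0.9, 4.1]
gripper_width: 45.9
gripper_force: 14.9
```

Request:
{"name": "send_rows", "arguments": {
  "targets": "0 0 -0.01 0 0 0 30; 0 0 -0.03 0 0 0 30; 0 0.01 -0.05 0 0 -3 30; -0.01 0.03 -0.06 0 0 -7 30; -0.02 0.065 -0.06 0 0 -14.3 30; -0.03 0.1 -0.06 0 0 -14.3 30; -0.035 0.135 -0.06 0 0 -14.3 30; -0.04 0.17 -0.06 0 0 -14.3 30; -0.045 0.205 -0.06 0 0 -14.3 30; -0.05 0.24 -0.06 0 0 -14.3 30; -0.055 0.275 -0.05 0 0 -14.3 30; -0.0595 0.305 -0.03 0 0 -14.3 30"
}}

```text
time_s: 10.08
ee_pos: [587.2, 238.4, 131.3]
ee_rot: [179.9, 0.3, -173.2]
force: [0.4, -0.4, 0.4]
gripper_width: 45.6
gripper_force: 14.9
```

```bash
python3 -c "
from h import *
s=env.state(); print(s['ee_pos'],s['ee_rot'],s['gripper_width'])"
```

```text
[587.1669009  238.38309678 131.27317621] [ 179.87993445    0.33982784 -173.15703643] 45.612920571683134
```

Request:
{"name": "send_rows", "arguments": {
  "targets": "-0.008 0.03 0.01 0 0 0 30; -0.0155 0.05 0.02 0 0 0 30; -0.0155 0.06 0.03 0 0 0 30; -0.0155 0.06 0.05 0 0 0 30; -0.0155 0.06 0.07 0 0 0 30; -0.0155 0.06 0.09 0 0 0 30; -0.0155 0.06 0.1 0 0 0 30; -0.0155 0.06 0.1 0 0 0 30; -0.0155 0.06 0.1 0 0 0 30"
}}

```text
time_s: 10.83
ee_pos: [593.4, 296.1, 28.9]
ee_rot: [-180.0, -0.0, -173.2]
force: [-0.0, 0.8, -0.0]
gripper_width: 46.2
gripper_force: 14.9
```

Request:
{"name": "send_rows", "arguments": {
  "targets": "0 0 0.007 0 0 0 30; 0 0 0.01 0 0 0 30; 0 0 0.0113 0 0 0 30; 0 0 0.0113 0 0 0 30; 0 0 0.0113 0 0 0 100; 0 0 0.0113 0 0 0 100; 0 0 0.0113 0 0 0 100; 0 0 0.0113 0 0 0 100; 0 0 0.0113 0 0 0 100; 0 0 0.0113 0 0 0 100; 0 0 0.0113 0 0 0 100; 0 0 0.0113 0 0 0 100"
}}

```text
time_s: 11.83
ee_pos: [593.5, 296.6, 17.5]
ee_rot: [180.0, 0.0, -173.2]
force: [0.3, -0.6, 0.4]
gripper_width: 90.8
gripper_force: 0.0
```

Request:
{"name": "send_rows", "arguments": {
  "targets": "0 0 -0.03 0 0 0 100; 0 0 -0.07 0 0 0 100; 0 0 -0.11 0 0 0 100; 0.01 -0.035 -0.14 0 0 7 100; 0.01 -0.075 -0.17 0 0 14 100; 0.02 -0.115 -0.18 0 0 19.8 100; 0.02 -0.155 -0.18 0 0 19.8 100; 0.03 -0.195 -0.18 0 0 19.8 100; 0.03 -0.235 -0.18 0 0 19.8 100; 0.04 -0.275 -0.18 0 0 19.8 100; 0.045 -0.315 -0.18 0 0 19.8 100; 0.0486 -0.355 -0.18 0 0 19.8 100"
}}

```text
time_s: 12.83
ee_pos: [586.4, -58.6, 197.8]
ee_rot: [180.0, 0.0, 167.0]
force: [0.7, 0.9, -0.2]
gripper_width: 90.7
gripper_force: 0.0
```

Request:
{"name": "send_rows", "arguments": {
  "targets": "0 -0.02 0 0 0 0 100; 0 -0.02 0 0 0 0 100; 0 -0.02 0 0 0 0 100"
}}

```text
time_s: 13.08
ee_pos: [582.4, -77.0, 197.5]
ee_rot: [180.0, -0.0, 166.9]
force: [-1.2, 0.5, 1.2]
gripper_width: 91.2
gripper_force: 0.0
```

```bash
python3 wood.py pics/w4.png; python3 - <<'E'
from h import *
c=Cam("wrist")
for b in c.blobs((5,70,50),(20,255,130),900): print("brown",b.mean(0).round(),c.rect(b,90))
E
```

```text
[582.54999628 -75.91505883 197.47071779] [ 1.79953646e+02 -4.21117102e-03  1.66952039e+02] 91.27147829310762 [503.03394775 -58.07726242 387.68891635]
[332. 207.] [313 188] [353 227] (656.9, 15.4, 59.4, 51.2, 12.3) circ [array([658.7,  16.5]), np.float64(32.5)]
[137. 206.] [ 56 163] [210 242] (597.7, -258.9, 207.3, 81.6, -87.0) circ [array([ 596.2, -258.6]), np.float64(108.5)]
[75. 50.] [ 2 16] [152  87] (392.9, -252.8, 170.6, 77.2, 76.1) circ [array([ 392.4, -252.6]), np.float64(92.5)]
brown [371. 326.] (792.0, 25.7, 323.8, 29.0, 77.0)
brown [268. 121.] (523.6, -49.8, 128.7, 30.1, -12.8)
brown [238. 121.] (516.6, -80.0, 128.7, 29.9, -12.7)
```

View pics/w4.png

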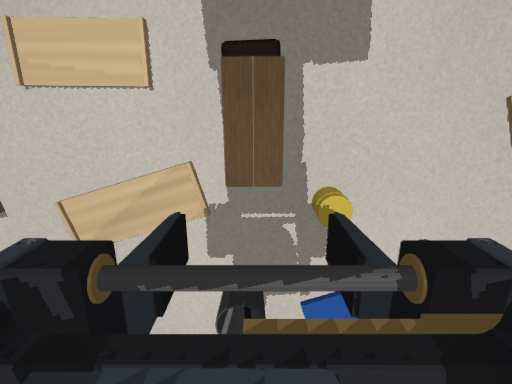

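Request:
{"name": "send_rows", "arguments": {
  "targets": "0.03 -0.003 0 0 0 0 100; 0.055 -0.003 0.02 0 0 0 100; 0.063 -0.003 0.04 0 0 0 100; 0.063 -0.003 0.06 0 0 0 100; 0.063 -0.003 0.085 0 0 0 100; 0.063 -0.003 0.11 0 0 0 100; 0.063 -0.003 0.13 0 0 0 100; 0.063 -0.003 0.14 0 0 0 100; 0.063 -0.003 0.1425 0 0 0 100; 0.063 -0.003 0.1425 0 0 0 100; 0.063 -0.003 0.1425 0 0 0 50; 0.063 -0.003 0.1425 0 0 0 50",
  "grip_force": 25
}}

```text
time_s: 14.18
ee_pos: [521.7, -64.8, 56.3]
ee_rot: [180.0, 0.2, 167.0]
force: [0.2, 0.0, -0.4]
gripper_width: 80.4
gripper_force: 0.0
```

Request:
{"name": "send_rows", "arguments": {
  "targets": "0 0 0 0 0 0 50; 0 0 0 0 0 0 50; 0 0 0 0 0 0 50; 0 0 0 0 0 0 50; 0 0 0 0 0 0 50; 0 0 0 0 0 0 50"
}}

```text
time_s: 14.68
ee_pos: [520.9, -65.2, 55.6]
ee_rot: [-180.0, 0.1, 167.0]
force: [-1.4, -0.6, 5.3]
gripper_width: 61.9
gripper_force: 25.0
```

Request:
{"name": "send_rows", "arguments": {
  "targets": "0 0 -0.01 0 0 0 50; 0 0 -0.03 0 0 0 50; 0 0 -0.06 0 0 0 50; 0 0 -0.09 0 0 5 50; 0.01 -0.02 -0.1 0 0 11 50; 0.02 -0.045 -0.1 0 0 18 50; 0.03 -0.07 -0.1 0 0 25 50; 0.04 -0.095 -0.1 0 0 32 50; 0.05 -0.12 -0.1 0 0 39 50; 0.06 -0.145 -0.1 0 0 46 50; 0.07 -0.17 -0.1 0 0 53 50; 0.08 -0.195 -0.1 0 0 60 50"
}}

```text
time_s: 15.68
ee_pos: [397.6, -237.5, 155.1]
ee_rot: [180.0, -0.0, 106.7]
force: [0.8, -0.1, -1.6]
gripper_width: 61.8
gripper_force: 25.0
```

Request:
{"name": "send_rows", "arguments": {
  "targets": "0 0 0 0 0 7 50; 0 0 0 0 0 14 50; 0 0 0 0 0 21 50; 0 0 0 0 0 28 50; 0 0 0 0 0 31 50; 0 0 0 0 0 31 50; 0 0 0 0 0 31 50"
}}

```text
time_s: 16.27
ee_pos: [398.6, -236.7, 154.9]
ee_rot: [-180.0, -0.0, 76.1]
force: [0.2, -0.2, -1.4]
gripper_width: 61.7
gripper_force: 25.0
```

```bash
python3 -c "
from h import *
s=env.state(); print(s['ee_pos'],s['ee_rot'],s['gripper_width'])
y=np.radians(s['ee_rot'][2]); d=np.array([392.9,-252.8])-s['ee_pos'][:2]
print('tx',d@[np.cos(y),np.sin(y)],'ty',d@[np.sin(y),-np.cos(y)])
c=Cam('side');cv2.imwrite('pics/s5.png',c.im)"
```

```text
[ 398.56162654 -236.67313105  154.94710245] [-1.79980511e+02 -2.41626260e-02  7.60850421e+01] 61.729606589785085
tx -17.01512174124247 ty -1.6172660416668077
```

View pics/s5.png

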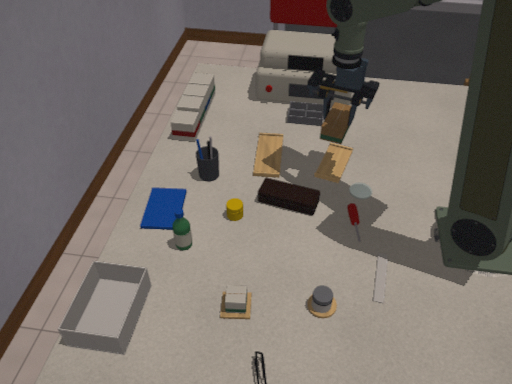

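Request:
{"name": "send_rows", "arguments": {
  "targets": "-0.009 -0.001 0.015 0 0 0 50; -0.0175 -0.0015 0.035 0 0 0 50; -0.0175 -0.0015 0.06 0 0 0 50; -0.0175 -0.0015 0.085 0 0 0 50; -0.0175 -0.0015 0.105 0 0 0 50; -0.0175 -0.0015 0.12 0 0 0 50; -0.0175 -0.0015 0.128 0 0 0 50; -0.0175 -0.0015 0.132 0 0 0 50; -0.0175 -0.0015 0.134 0 0 0 50; -0.0175 -0.0015 0.135 0 0 0 50; -0.0175 -0.0015 0.135 0 0 0 50"
}}

```text
time_s: 17.23
ee_pos: [393.7, -253.9, 20.6]
ee_rot: [179.9, 0.0, 76.0]
force: [-0.0, 0.1, -2.2]
gripper_width: 62.1
gripper_force: 25.0
```

Request:
{"name": "send_rows", "arguments": {
  "targets": "0 0 0 0 0 0 50; 0 0 0 0 0 0 100; 0 0 0 0 0 0 100; 0 0 0 0 0 0 100; 0 0 0 0 0 0 100; 0 0 0 0 0 0 100; 0 0 0 0 0 0 100; 0 0 -0.03 0 0 0 100; 0 0 -0.07 0 0 0 100; 0 0 -0.11 0 0 0 100; 0 0 -0.15 0 0 0 100; 0 0 -0.18 0 0 0 100"
}}

```text
time_s: 18.23
ee_pos: [393.7, -253.9, 203.4]
ee_rot: [179.8, 0.1, 76.0]
force: [1.4, 0.4, 0.7]
gripper_width: 90.7
gripper_force: 0.0
```

Request:
{"name": "send_rows", "arguments": {
  "targets": "-0.015 0.035 -0.02 0 0 -7 100; -0.03 0.07 -0.04 0 0 -14 100; -0.045 0.105 -0.06 0 0 -14 100; -0.06 0.14 -0.08 0 0 -14 100; -0.075 0.17 -0.1 0 0 -14 100; -0.082 0.192 -0.115 0 0 -14 100; -0.082 0.192 -0.115 0 0 -14 100; -0.082 0.192 -0.115 0 0 -14 100; -0.082 0.192 -0.115 0 0 -14 100"
}}

```text
time_s: 18.98
ee_pos: [558.7, -378.9, 313.8]
ee_rot: [-179.9, -0.1, 90.0]
force: [0.0, 0.0, 0.4]
gripper_width: 91.6
gripper_force: 0.0
```

```bash
python3 wood.py pics/w6.png; python3 - <<'E'
from h import *
c=Cam("wrist")
for b in c.blobs((0,0,0),(179,255,60),900): print("dark",b.mean(0).round(),b.min(0),c.rect(b,44))
for b in c.blobs((5,60,50),(20,255,160),300): print("brown",b.mean(0).round(),c.rect(b,54))
E
```

```text
[ 558.33623847 -378.69724495  313.96508934] [-1.79870131e+02 -9.26620030e-02  9.00053519e+01] 91.18609371036243 [ 558.44815833 -297.75029897  504.13162714]
[160.  77.] [121  18] [188 135] (388.9, -253.5, 165.2, 89.0, 76.1) circ [array([ 393., -254.]), np.float64(90.2)]
[281.  79.] [253  12] [307 147] (598.1, -260.4, 202.7, 80.1, -86.2) circ [array([ 598.1, -260.1]), np.float64(107.8)]
dark [272. 306.] [  0 213] (553.4, -660.4, 1070.7, 379.8, 0.2)
brown [372. 326.] (777.2, -693.2, 488.3, 43.7, 0.1)
brown [ 99. 279.] (274.4, -596.6, 109.5, 43.7, 75.0)
brown [416. 279.] (843.2, -595.4, 110.2, 44.3, -74.9)
brown [505. 105.] (931.3, -292.9, 155.4, 21.5, -88.9)
brown [279.  94.] (594.9, -275.4, 160.7, 72.3, -86.4)
brown [155.  82.] (406.1, -251.9, 137.9, 80.3, 76.3)
```

View pics/w6.png

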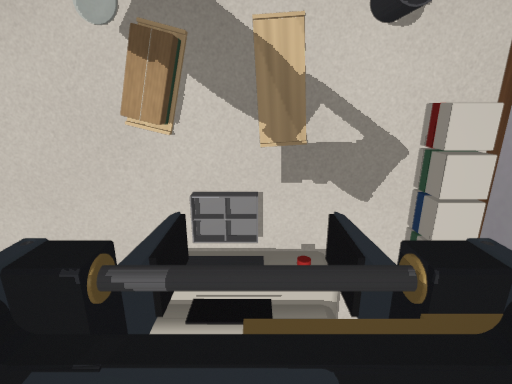

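Request:
{"name": "send_rows", "arguments": {
  "targets": "0.035 0.01 0 0 0 -7 100; 0.07 0.015 0 0 0 -14 100; 0.105 0.02 0.02 0 0 -21 100; 0.14 0.025 0.04 0 0 -28 100; 0.175 0.031 0.06 0 0 -35 100; 0.21 0.031 0.08 0 0 -42 100; 0.245 0.031 0.1 0 0 -49 100; 0.28 0.031 0.11 0 0 -56 100; 0.294 0.031 0.11 0 0 -63 100; 0.294 0.031 0.11 0 0 -70 100; 0.294 0.031 0.11 0 0 -77 100; 0.294 0.031 0.11 0 0 -77 100"
}}

```text
time_s: 20.08
ee_pos: [589.0, -84.7, 205.0]
ee_rot: [-180.0, -0.0, 167.2]
force: [0.4, -0.3, -0.0]
gripper_width: 91.4
gripper_force: 0.0
```

Request:
{"name": "send_rows", "arguments": {
  "targets": "0 0 0 0 0 0 100; 0 0 0 0 0 0 100"
}}

```text
time_s: 20.25
ee_pos: [589.8, -85.6, 205.1]
ee_rot: [180.0, -0.0, 166.8]
force: [-0.1, -0.4, -0.3]
gripper_width: 91.1
gripper_force: 0.0
```

```bash
python3 wood.py pics/w7.png; python3 - <<'E'
from h import *
c=Cam("wrist")
for p in ((225,150),(250,100)): print(c.proj([514,-63,44]),c.hsv[p[1],p[0]])
for v in (45,60,75):
  for b in c.blobs((0,0,0),(179,255,v),900): print("dark",v,b.mean(0).round(),b.min(0),b.max(0),c.rect(b,44))
E
```

```text
[589.9857353  -85.68630214 205.0819439 ] [ 1.79995707e+02 -9.39905263e-05  1.66859040e+02] 91.557464517057 [510.48209908 -66.51521355 395.3231578 ]
[337. 199.] [317 180] [357 217] (657.6, 17.0, 60.8, 53.0, 71.1) circ [array([659.6,  16.3]), np.float64(33.1)]
[142. 199.] [ 63 155] [216 241] (598.7, -258.8, 206.6, 81.4, -86.4) circ [array([ 598. , -258.8]), np.float64(109.0)]
[109.  63.] [24 11] [159  80] (393.4, -252.8, 170.2, 76.7, 76.9) circ [array([ 395. , -252.8]), np.float64(91.5)]
[66. 38.] [0 6] [128  70] (379.4, -275.8, 147.5, 70.2, 76.9) circ [array([ 379.4, -275.5]), np.float64(79.8)]
[[260.44929593 109.52232852]] [ 19  21 192]
[[260.44929593 109.52232852]] [ 5 90 31]
dark 45 [293. 331.] [  0 241] [511 383] (800.5, -136.6, 818.5, 250.1, 76.9)
dark 45 [343. 246.] [327 215] [367 268] (709.3, 15.1, 79.2, 56.4, -12.7)
dark 45 [160. 255.] [112 215] [194 268] (648.4, -247.2, 114.4, 78.9, 76.9)
dark 45 [260. 103.] [229  33] [287 176] (513.4, -63.5, 161.2, 63.9, -10.8)
dark 60 [260. 308.] [  0 213] [511 383] (780.9, -132.0, 818.5, 290.3, 76.9)
dark 60 [260. 103.] [229  32] [287 176] (513.5, -63.6, 161.6, 64.2, -10.8)
dark 75 [257. 308.] [  0 213] [511 383] (780.8, -132.0, 818.5, 290.4, 76.9)
dark 75 [260. 103.] [229  32] [287 176] (513.5, -63.6, 162.2, 64.8, -10.8)
```

View pics/w7.png

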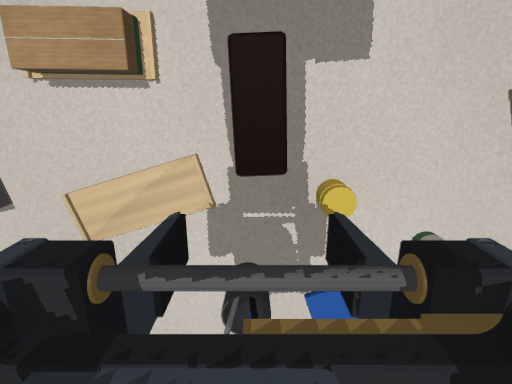

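Request:
{"name": "send_rows", "arguments": {
  "targets": "0.035 0.002 0 0 0 -2.3 100; 0.065 0.004 0.02 0 0 -2.3 100; 0.079 0.004 0.05 0 0 -2.3 100; 0.079 0.004 0.08 0 0 -2.3 100; 0.079 0.004 0.11 0 0 -2.3 100; 0.079 0.004 0.14 0 0 -2.3 100; 0.079 0.004 0.165 0 0 -2.3 100; 0.079 0.004 0.18 0 0 -2.3 100; 0.079 0.004 0.19 0 0 -2.3 100; 0.079 0.004 0.195 0 0 -2.3 100; 0.079 0.004 0.196 0 0 -2.3 100; 0.079 0.004 0.196 0 0 -2.3 100",
  "grip_force": 30
}}

```text
time_s: 21.35
ee_pos: [515.1, -64.1, 9.5]
ee_rot: [180.0, 0.1, 169.3]
force: [-0.1, -0.6, 0.3]
gripper_width: 91.0
gripper_force: 0.0
```

Request:
{"name": "send_rows", "arguments": {
  "targets": "0 0 0 0 0 0 50; 0 0 0 0 0 0 50; 0 0 0 0 0 0 50; 0 0 0 0 0 0 50; 0 0 0 0 0 0 50; 0 0 0 0 0 0 50; 0 0 0 0 0 0 50"
}}

```text
time_s: 21.93
ee_pos: [514.9, -64.1, 9.6]
ee_rot: [-180.0, 0.1, 169.3]
force: [-0.5, -2.0, 6.9]
gripper_width: 65.9
gripper_force: 30.0
```

Request:
{"name": "send_rows", "arguments": {
  "targets": "0 0 -0.01 0 0 0 50; 0 0 -0.03 0 0 0 50; 0 0 -0.06 0 0 0 50; -0.01 -0.01 -0.09 0 0 6 50; -0.025 -0.03 -0.1 0 0 13 50; -0.04 -0.05 -0.1 0 0 20 50; -0.055 -0.075 -0.1 0 0 27 50; -0.07 -0.1 -0.1 0 0 34 50; -0.085 -0.125 -0.1 0 0 41 50; -0.1 -0.15 -0.1 0 0 48 50; -0.11 -0.165 -0.1 0 0 55 50; -0.118 -0.176 -0.1 0 0 62 50"
}}

```text
time_s: 22.93
ee_pos: [597.8, -260.5, 108.6]
ee_rot: [-180.0, -0.0, 106.9]
force: [0.8, 1.0, -1.5]
gripper_width: 65.7
gripper_force: 30.0
```

Request:
{"name": "send_rows", "arguments": {
  "targets": "0 0 0 0 0 7 50; 0 0 0 0 0 13.5 50; 0 0 0 0 0 13.5 50; 0 0 0 0 0 13.5 50"
}}

```text
time_s: 23.27
ee_pos: [597.4, -258.4, 108.7]
ee_rot: [-180.0, -0.0, 94.0]
force: [-0.4, -0.4, -1.6]
gripper_width: 65.7
gripper_force: 30.0
```

```bash
python3 -c "
from h import *
s=env.state(); print(s['ee_pos'],s['ee_rot'],s['gripper_width'])
y=np.radians(s['ee_rot'][2]); d=np.array([598,-259.5])-s['ee_pos'][:2]
print('tx',d@[np.cos(y),np.sin(y)],'ty',d@[np.sin(y),-np.cos(y)])"
```

```text
[ 597.35414741 -258.44932812  108.69127879] [-1.79952589e+02 -4.13316884e-02  9.39639584e+01] 65.74224066130752
tx -1.0928055005087984 ty 0.5716756966698594
```

Request:
{"name": "send_rows", "arguments": {
  "targets": "-0.0025 0.0005 0.02 0 0 0 50; -0.0025 0.0005 0.045 0 0 0 50; -0.0025 0.0005 0.065 0 0 0 50; -0.0025 0.0005 0.078 0 0 0 50; -0.0025 0.0005 0.085 0 0 0 50; -0.0025 0.0005 0.089 0 0 0 50; -0.0025 0.0005 0.091 0 0 0 50; -0.0025 0.0005 0.091 0 0 0 50"
}}

```text
time_s: 23.93
ee_pos: [598.8, -261.2, 18.4]
ee_rot: [180.0, 0.0, 93.8]
force: [0.5, 0.6, -1.2]
gripper_width: 66.0
gripper_force: 30.0
```

Request:
{"name": "send_rows", "arguments": {
  "targets": "0 0 0 0 0 0 50; 0 0 0 0 0 0 100; 0 0 0 0 0 0 100; 0 0 0 0 0 0 100; 0 0 0 0 0 0 100; 0 0 0 0 0 0 100; 0 0 0 0 0 0 100; 0 0 -0.03 0 0 0 100; 0 0 -0.07 0 0 0 100; 0 0 -0.11 0 0 0 100; 0 0 -0.15 0 0 0 100; 0 0 -0.19 0 0 0 100"
}}

```text
time_s: 24.93
ee_pos: [598.0, -261.0, 210.0]
ee_rot: [180.0, -0.0, 93.8]
force: [0.9, 0.1, 0.1]
gripper_width: 91.2
gripper_force: 0.0
```

Request:
{"name": "send_rows", "arguments": {
  "targets": "-0.03 -0.01 -0.03 0 0 0 100; -0.06 -0.02 -0.06 0 0 0 100; -0.09 -0.03 -0.09 0 0 0 100; -0.12 -0.04 -0.1 0 0 0 100; -0.12 -0.04 -0.1 0 0 0 100; -0.12 -0.04 -0.1 0 0 0 100"
}}

```text
time_s: 25.43
ee_pos: [565.9, -385.3, 308.5]
ee_rot: [179.9, 0.0, 93.6]
force: [-0.3, 0.6, 0.8]
gripper_width: 91.1
gripper_force: 0.0
```

```bash
python3 wood.py pics/w8.png; python3 - <<'E'
from h import *
c=Cam("wrist")
for b in c.blobs((0,0,0),(179,255,60),900): print("case",b.mean(0).round(),b.min(0),c.rect(b,52))
s=Cam("side"); cv2.imwrite("pics/s8.png",s.im)
E
```

```text
[ 566.07131108 -383.76162966  307.4403503 ] [-1.79987922e+02 -6.23787442e-02  9.37316313e+01] 91.16656698893532 [ 559.88085399 -303.89507724  498.66888491]
[419. 277.] [404 256] [427 301] (901.8, -603.7, 112.4, 28.6, -58.0) circ [array([ 893.9, -608.6]), np.float64(56.3)]
[271.  75.] [257   9] [309 143] (598.6, -260.0, 200.2, 80.2, -86.3) circ [array([ 598.6, -260. ]), np.float64(107.8)]
[157.  65.] [116   3] [189 125] (388.7, -253.2, 164.8, 89.5, 76.2) circ [array([ 392., -254.]), np.float64(90.0)]
case [243. 306.] [  0 213] (581.0, -654.0, 1037.3, 367.9, 3.8)
case [286.  76.] [264  17] (600.1, -261.0, 161.8, 63.5, -85.8)
```

View pics/w8.png

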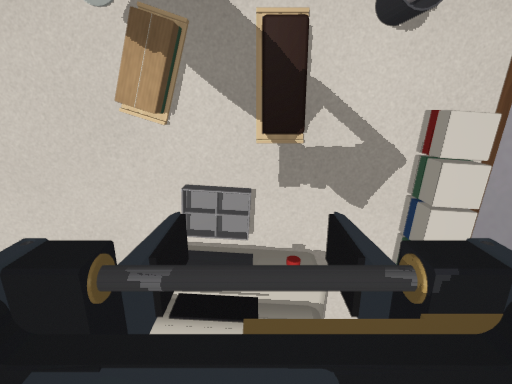

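View pics/s8.png

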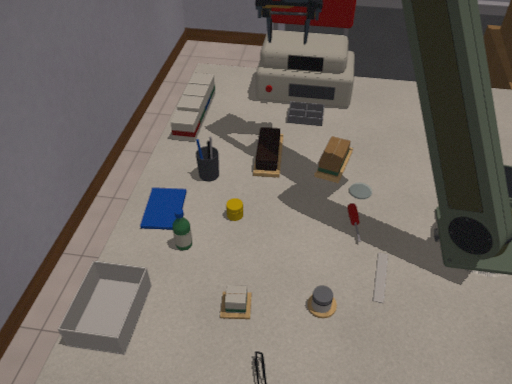

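```bash
python3 -c "
from workcell import env
print(env.job_done())"
```

```text
the job is handed in; nothing more can be done
None
```

I set all four things on their stands, let go of them and handed the job in after about 25 s of robot time. The last images show the case within about 2 mm of its stand's middle; the other three were placed from their measured stand positions and look centred, but I didn't measure them again. The hand-in gave no verdict.

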